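# Lock the ware board and roll its facing down

## Robot

A 6-joint arm with a two-finger parallel gripper is mounted at the origin on the work surface. World frame = base frame: x ahead of the robot, y to its left, z up, the work surface at z = 0. Lengths are in m, angles in degrees, forces in N, time in s.
With the tool pointing down it reaches from about 0.275 to 0.825 m from the base axis. Payload 4.9 kg.
Tool frame: the origin (TCP) lies on the centre line of the jaws, within the pads' length; the fingertips stand 14 mm ahead of it and the grasp point (between the pads) lies 5 mm behind it; x points along the fingers, y is the direction in which the jaws open and shut, and the axes are right-handed (so a half turn about x gives the same grasp; the last joint's range is limited). The gripper opens to 85 mm and grips with 20 to 120 N. Pads are 22 mm wide; open, the fingers measure 114 mm over their backs; the gripper's body (76 mm by 85 mm) begins 54 mm behind the grasp point. The pads swing forward as they close: fully open they stand 13 mm farther back than shut.
Start: joints at [-72.777, 18.69, -11.035, 60.275, 0, 82.311], TCP at [0.232, -0.499, 0.216] pointing down, gripper open.
Joint ranges: [-152.03, 152.03], [-55.5, 102.48], [-74.3, 77.21], [-110.64, 120.58], [-84.22, 78.4], [-180, 180]. Speed limits (degrees/s): [147.25, 147.25, 180, 180, 180, 180].

## Interface

Orientations are given as [roll, pitch, yaw] about the fixed x, y, z axes, in that order (R = Rz(yaw) Ry(pitch) Rx(roll)).
In Python, from rig import get_state, capture, job_done, find_in, spot_point gives the robot as it stands.
- The arm moves only by the shell command python3 -m pendant 'ROWS'. ROWS is JSON, a list of rows, each a list of 5 numbers: the gripper command: -1 is fully open, 1 is shut, values between are in proportion, then the shift along the tool's x, y, z in mm, then the turn about the tool's x in degrees. In form: [[claw, x, y, z, yaw], ...]. A call has 1 to 5 rows; each row is the pose to reach, as a shift and turn from the pose commanded when the call began, along the tool's axes at that moment; what a row does not reach only later rows make up. A row lasts 1/8 s, in which the tool goes at most 62.5 mm and 10.7 degrees, less where a joint would pass 70% of its speed; a pose out of reach is approached as far as the arm can. A call with a gripper value outside its range is refused whole. The fingers move at their own pace and stop on an object; the grip force is fixed at half the most. Time passes only in rows, so rows that repeat a pose let the fingers close. It gives the time, the measured TCP pose, the force and the opening at its end, in the units of the state.
- get_state(): the state, without advancing time (a new reading comes with each control period).
- capture(name): name is "scene" or "side" or "wrist"; returns a dict with "pixels" (400x640x3 uint8, red, green, blue), "fx", "fy", "cx", "cy" (pixels), "T" (4x4, takes a point from camera to world coordinates). Camera axes: x right, y up, looking along -z (the intrinsics and any distortion apply to the point x, -y, -z); pixel columns grow to the right and rows downward; lengths in m; the calibration is good to about 2 mm. A picture is of the moment at which its call begins. There is no depth.
- job_done(): hands the job in, once; it reports no verdict.
Trained networks look in a picture, given as the dict that the camera call returned (one of the last four; its "shot" number tells which), for a name from the list of things; names that differ only in an ending like _2 or _b are one class to them, and where a whole thing is asked for, a point or a joint stands for the part that bears it (a point fixed in the world has none). Each returns a list of dicts, best first, with "confidence" (0 to 1); they miss things now and then, are a little off and sometimes report something else, mostly with a low value. They report only what shows in the picture. A call takes as long as a camera call. They do not tell look-alikes from the thing itself.
- find_in(picture, name): "xyz" ([x, y, z] in m, in the coordinates of the camera as it stood for that picture, good to about 4 mm: the middle of the surface that is visible of it).
- spot_point(picture, name): "xyz" ([x, y, z] in m, in the coordinates of the camera as it stood for that picture, good to about 4 mm: a listed point, or the origin of a listed thing).
The state is a dict: "t": time; "joint_pos": joint angles; "joint_velocities": joint speeds; "effort": joint torques, N m; "position": TCP position; "eef_rot": TCP orientation; "wrist_force": force on the tool from outside, world axes, zero at the start; "wrist_torque": the same for the moment, N m; "gripper_width": finger opening in m.
Only numpy, scipy, OpenCV 4.12 (cv2) and the standard library are available. Lean on these libraries where they do the work, as an engineer would, in place of code of your own. Each camera call takes 0.05 s, during which the arm holds its last target.

## Task

A potter's ware board is being refaced with five self-adhesive laminate strips. First turn the cam disc by its crank pin half a turn counter-clockwise, so that it draws the clamp tight; then take the press roller by its grip and roll it across all five strips with steady, firm pressure (about 20 N, never so hard that a strip cracks) until every strip is fully down. Do not touch the strips by hand; set the roller back in its rest, let go of it, and leave the other things where they are.

Things in the scene. Friction and masses are not known exactly. Their poses are not given: they have to be found in the camera images.
- jig: Plywood clamping jig fixed to the table, plate 156 x 345 x 12 mm. Origin on the table top under the centre of the strip facing, z up. The five strips lie along jig x, one after another along jig y (strip1 at y = -64 mm to strip5 at +64 mm, 32 mm pitch); roll along jig y. Cam disc at y = 155 mm, wooden stop 30 mm high at y = 90, clamp jaw 34 mm high at y = -101, side rods at x = +-71 mm.
- bed: Jig bed carrying the ware board (130 x 166 mm) and the strips; origin and axes as the jig's. Boards differ and warp: the proud strips' tops lie 39 to 59 mm above the table in mid-sheet, and slope by up to 2.5 mm per 100 mm along jig y, so feel for the height. Strips: cream and white laminate, 110 x 31 x 6 mm. They crack if the roller presses with over 35 N; hand and arm must not touch them.
- cam_axis (a point): Centre of the top of the grey cam disc (74 mm across, top 36 mm above the table), on its vertical turning axis.
- crank_top (a point): Top centre of the black crank pin standing on the cam disc: 16 mm diameter, 45 mm tall above the disc, its top 81 mm above the table, with a sleeve that spins freely on it, so the hand need not turn; it stands 28 mm off the disc's axis and travels with the disc.
- cam (a joint): Turn of the cam disc, rad, counter-clockwise from above. 0 to 0.4 at the start (open); at 0 the pin lies along jig +x, at 3.14 along jig -x. Half a turn draws the brass bolt and the clamp jaw in by 12 mm; end stop at 3.2, locked above 2.95. It stays where it is left; about 5 N at the pin moves it.
- roller: Press roller, about 0.62 kg. Origin under the middle of its black rubber drum (48 mm diameter, 88 mm along roller y); rolls along roller x. Bridge plate at 62-72 mm; side runners 96 mm along x at y = +-52 to 76, underside at 40 mm. Wooden grip on top, 34 (x) x 80 (y) mm, from 86 to 128 mm above the origin: pinch it across its 34 mm. Half a turn about z leaves it the same.
- grip (a joint): How far the sprung grip of the roller is pressed down towards the yoke, m: 0 free, 0.012 bottomed; the spring gives 6 N per mm.
- drum (a joint): Turn of the roller's drum on its axle, rad (radius 24 mm).
- rest: Wooden rest for the roller, 140 (x) x 170 (y) mm, fixed; origin under its centre. Two rails along rest x at y = +-69 mm, 14 mm wide, top 54 mm above the table: the roller hangs on them by its runners, between 8 mm end lips (inner faces at x = +-59 mm), roller x along rest x either way round. Play about 10 mm each way.
- rest_seat (a point): Where the roller's origin lies when it sits centred in its rest, 14 mm above the table.
- pot: Terracotta pot, 100 mm wide, 85 mm tall; bystander, origin under its centre.
- bowl_a: Dark clay bowl, 90 mm wide, 35 mm tall; bystander.
- bowl_b: Brown clay bowl, 90 mm wide, 35 mm tall; bystander.
- jar: White glaze jar with blue lid, 70 mm wide, 100 mm tall; bystander.
- rib: Dark wooden shaping rib, 100 x 55 x 12 mm; bystander.
- spare_strips: Stack of spare laminate strips, 110 x 31 x 24 mm; bystander.
- strip1 (a joint): How far strip 1 (at jig y = -64 mm) has been pressed down, m: 0 standing 3 mm proud on its adhesive, 0.003 fully down. It yields slowly and only above about 10 N (about 20 N when two strips are pressed at once), and stays down.
- strip2 (a joint): How far strip 2 (at jig y = -32 mm) has been pressed down, m: 0 standing 3 mm proud on its adhesive, 0.003 fully down. It yields slowly and only above about 10 N (about 20 N when two strips are pressed at once), and stays down.
- strip3 (a joint): How far strip 3 (at jig y = 0 mm) has been pressed down, m: 0 standing 3 mm proud on its adhesive, 0.003 fully down. It yields slowly and only above about 10 N (about 20 N when two strips are pressed at once), and stays down.
- strip4 (a joint): How far strip 4 (at jig y = 32 mm) has been pressed down, m: 0 standing 3 mm proud on its adhesive, 0.003 fully down. It yields slowly and only above about 10 N (about 20 N when two strips are pressed at once), and stays down.
- strip5 (a joint): How far strip 5 (at jig y = 64 mm) has been pressed down, m: 0 standing 3 mm proud on its adhesive, 0.003 fully down. It yields slowly and only above about 10 N (about 20 N when two strips are pressed at once), and stays down.
Mind the look-alikes: they are no part of the job. There is more than one size of the rest; the one meant has the size given above.

How it is judged (in metres and radians):
On the way, in this order (a step that is already met when the one before it is completed fails the run):
1. the cam is turned half a turn and locked while all strips still stand proud (value of joint cam above 2.95 rad and value of joint each of strip1, strip2, strip3, strip4, strip5 below 0.001 m), for 0.2 s.
2. the roller rolls over the middle of the strips, pressing on them with more than 8 N (contact force between roller and bed above 8 N and y of roller in the frame of bed between -0.035 and 0.035 m and (velocity of joint drum above 0.1 rad/s or velocity of joint drum below -0.1 rad/s)), for 0.1 s.
At the end, for the whole second after the job is handed in: The cam is locked (past 2.95 rad), all five strips are pressed at least 2.4 of their 3 mm down, and the roller sits upright and at rest in its rest (within 20 mm of its seat), released (value of joint cam above 2.95 rad and value of joint each of strip1, strip2, strip3, strip4, strip5 above 0.0024 m and distance between roller and rest_seat below 0.02 m and angle between roller's own z axis and vertical below 0.1 rad and linear speed of roller below 0.02 m/s); the robot touches nothing.
It fails at once if the roller presses on the strips with more than 35 N (contact force between roller and bed above 35 N).
It fails at once if the hand or arm touches the strips or their board (contact force between any of the fingers, the arm and bed above 1 N).
It fails at once if a bystander is moved by more than 30 mm (distance of any of pot, bowl_a, bowl_b, jar, spare_strips, rib from where it was at the start of the episode above 0.03 m).
It also fails if it takes over 72 s, if anything falls off the work surface, if the arm or the gripper's body presses on something with over 40 N, if the wrist force passes 120 N, or if a joint passes its speed limit or range.

## Working session

There is one attempt and no reset: what is moved stays moved. The work goes in short steps, Python scripts to look and compute and a shell command to move; the robot and the scene stay as the last step left them, time stands still between calls to the robot, and variables do not carry over. Pictures are saved under pics/ and viewed, and the job is handed in when it is done.

```bash
ls; mkdir -p pics; python3 - <<'E'
from rig import *
import cv2
print(get_state())
for n in ["scene","side","wrist"]:
    p=capture(n); cv2.imwrite(f"pics/{n}0.png",p["pixels"][:,:,::-1])
    print(n,p["fx"],p["cx"],p["cy"],p["T"],[k for k in p])
E
```

```text
pics
{'t': 0.0, 'joint_pos': array([-7.27768579e+01,  1.87334502e+01, -1.10927764e+01,  6.02745395e+01,
        9.95031740e-04,  8.23103837e+01]), 'joint_velocities': array([ 7.39725272e-02, -4.01391240e-02,  5.92879758e-05,  2.92292431e-02,
       -9.95366637e-03, -6.29761090e-02]), 'effort': array([ 1.33822672e-03, -4.43399262e+01,  2.62442565e+01,  1.53385947e-02,
       -5.39533482e-05, -1.33340856e-05]), 'position': array([ 0.23150779, -0.49822436,  0.21558468]), 'eef_rot': array([-98.25537412,  89.899229  , 106.65738335]), 'wrist_force': array([-0.10749185, -0.2103096 ,  0.50541588]), 'wrist_torque': array([-0.00081564,  0.02327577,  0.00508293]), 'gripper_width': 0.08511832628364151}
scene 425.16799543115206 319.2963037943403 195.2035881471032 [[-0.30691024 -0.64417983  0.70059864  1.27303703]
 [ 0.9515461  -0.22248835  0.21227094  0.27065571]
 [ 0.01913438  0.73180003  0.68125075  0.80745831]
 [ 0.          0.          0.          1.        ]] ['pixels', 'fx', 'fy', 'cx', 'cy', 'T', 'shot']
side 449.7567017791132 322.3129526771077 203.11742478498525 [[-0.66310988  0.46027186 -0.59028391 -0.21194189]
 [-0.74833202 -0.38987832  0.53665081  0.72922191]
 [ 0.01686637  0.7975868   0.60296834  0.84606391]
 [ 0.          0.          0.          1.        ]] ['pixels', 'fx', 'fy', 'cx', 'cy', 'T', 'shot']
wrist 319.88897347955543 320.7255005594493 204.22496274544693 [[ 0.42229491  0.87075931  0.25188336  0.29458294]
 [-0.9064578   0.40600761  0.11615536 -0.47040527]
 [-0.0011232  -0.27737346  0.96076152  0.37222239]
 [ 0.          0.          0.          1.        ]] ['pixels', 'fx', 'fy', 'cx', 'cy', 'T', 'shot']
```

View pics/scene0.png

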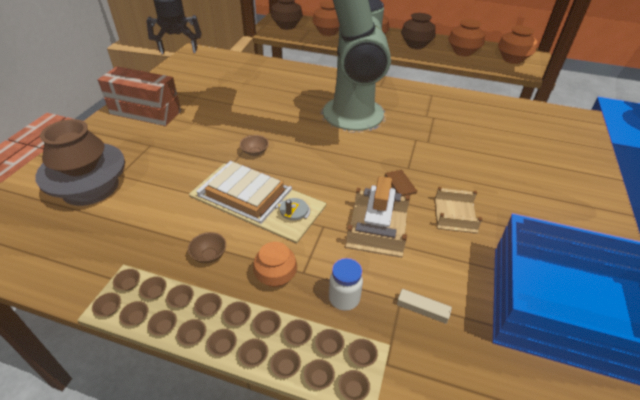

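View pics/side0.png

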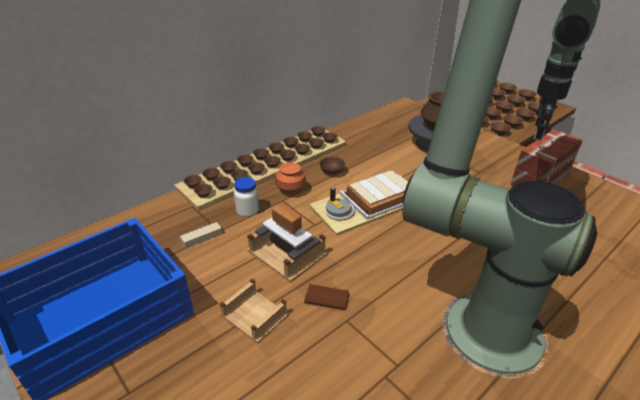

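```bash
cat > h.py <<'E'
from rig import *
import cv2, numpy as np
np.set_printoptions(precision=4,suppress=True)
def w(p,xyz): return p["T"][:3,:3]@np.array(xyz)+p["T"][:3,3]
def proj(p,X):
    c=p["T"][:3,:3].T@(np.array(X)-p["T"][:3,3]); return np.array([p["cx"]+p["fx"]*c[0]/-c[2], p["cy"]+p["fy"]*-c[1]/-c[2]])
def ray(p,u,v,z):
    d=p["T"][:3,:3]@np.array([(u-p["cx"])/p["fx"],-(v-p["cy"])/p["fy"],-1.]); o=p["T"][:3,3]; return o+d*(z-o[2])/d[2]
def save(p,n,box=None,s=1):
    im=p["pixels"][:,:,::-1]
    if box: im=im[box[1]:box[3],box[0]:box[2]]
    cv2.imwrite(f"pics/{n}.png",cv2.resize(im,None,fx=s,fy=s,interpolation=cv2.INTER_CUBIC))
E
python3 - <<'E'
from h import *
for n in ["scene","side"]:
    p=capture(n)
    for k in ["jig","bed","cam_axis","crank_top","roller","rest","rest_seat","pot","jar","bowl_a","rib","spare_strips"]:
        for r in spot_point(p,k)[:3]: X=w(p,r["xyz"]); print(n,k,round(r["confidence"],2),X,proj(p,X).round())
E
```

```text
scene jig 0.57 [ 0.5165 -0.1742 -0.0001] [245. 197.]
scene bed 0.71 [ 0.5151 -0.1724  0.0004] [245. 197.]
scene bed 0.52 [ 0.5722 -0.0223  0.0825] [288. 201.]
scene cam_axis 0.94 [ 0.5435 -0.0184  0.0357] [294. 207.]
scene crank_top 0.91 [ 0.5706 -0.0189  0.0806] [289. 201.]
scene roller 0.84 [0.5155 0.1957 0.009 ] [376. 226.]
scene rest 0.91 [ 0.3967  0.3866 -0.0033] [455. 216.]
scene rest_seat 0.58 [0.5127 0.1979 0.0182] [378. 223.]
scene rest_seat 0.57 [0.3973 0.3864 0.0061] [456. 213.]
scene rest_seat 0.24 [0.5123 0.1946 0.0097] [376. 225.]
scene pot 0.56 [0.7368 0.0139 0.0043] [278. 276.]
scene jar 0.65 [ 0.7391  0.1754 -0.0044] [345. 298.]
scene bowl_a 0.6 [ 0.7291 -0.1689 -0.0027] [209. 255.]
scene bowl_a 0.55 [ 0.3175 -0.2299  0.0012] [256. 151.]
scene rib 0.72 [ 0.3235  0.2245 -0.0024] [400. 185.]
scene spare_strips 0.81 [ 0.7133  0.3416 -0.0009] [422. 308.]
scene spare_strips 0.53 [0.511  0.1967 0.0168] [377. 223.]
side jig 0.61 [ 0.5187 -0.169  -0.0001] [377. 199.]
side bed 0.88 [ 0.5171 -0.1704  0.0026] [378. 199.]
side bed 0.51 [ 0.5128  0.1962 -0.0013] [287. 253.]
side cam_axis 0.75 [ 0.546  -0.0208  0.0417] [338. 203.]
side crank_top 0.89 [ 0.5729 -0.0201  0.0799] [332. 189.]
side roller 0.63 [0.5101 0.1986 0.0113] [287. 250.]
side rest 0.78 [0.512  0.1972 0.0016] [287. 252.]
side rest 0.77 [0.3945 0.3872 0.0009] [254. 315.]
side rest 0.5 [ 0.5741 -0.0198  0.0851] [331. 187.]
side rest_seat 0.85 [0.3994 0.3848 0.011 ] [253. 310.]
side rest_seat 0.64 [0.5097 0.1975 0.0171] [287. 248.]
side pot 0.73 [ 0.7349  0.0098 -0.0036] [290. 191.]
side jar 0.86 [0.7402 0.1703 0.0017] [248. 209.]
side bowl_a 0.61 [ 0.7263 -0.1608  0.001 ] [331. 173.]
side rib 0.97 [ 0.3264  0.2275 -0.0004] [324. 298.]
side rib 0.23 [0.5132 0.204  0.0187] [284. 248.]
side spare_strips 0.55 [0.717  0.3385 0.0025] [202. 236.]
```

The scene picture shows the jig at (250,200), the cam pin at (289,201), the roller in a large rest at (378,225) and a smaller empty rest at (457,210). Next I'll take close crops and measure the candidates.

```bash
python3 - <<'E'
from h import *
p=capture("scene"); a=p["pixels"][150:260,180:500]; 
save(p,"c1",(180,150,500,260),2.5)
q=capture("side"); save(q,"c2",(210,160,430,350),3)
R=p["T"][:3,:3]
for c in (p,q):
  for k in ["jig","bed","cam_axis","crank_top","roller","rest"]:
    for r in find_in(c,k)[:2]: print(k,round(r["confidence"],2),w(c,r["xyz"]))
E
```

```text
jig 0.91 [ 0.5577 -0.1113  0.0347]
bed 0.93 [ 0.5393 -0.1655  0.0527]
bed 0.58 [ 0.5314 -0.107   0.051 ]
cam_axis 0.94 [ 0.5566 -0.1124  0.0342]
cam_axis 0.7 [ 0.7193 -0.178   0.0176]
crank_top 0.78 [ 0.5548 -0.0147  0.0325]
roller 0.67 [0.5518 0.2002 0.0816]
roller 0.62 [0.5395 0.1958 0.1391]
rest 0.66 [0.583  0.2165 0.0196]
rest 0.63 [0.3909 0.3859 0.0112]
jig 0.56 [ 0.5113 -0.0845  0.0319]
bed 0.71 [ 0.4964 -0.1469  0.057 ]
bed 0.2 [0.7025 0.3456 0.0237]
cam_axis 0.77 [ 0.5092 -0.0907  0.0342]
crank_top 0.94 [ 0.5345 -0.0128  0.0358]
crank_top 0.37 [ 0.5103 -0.1693  0.0555]
roller 0.85 [0.4886 0.2105 0.0839]
rest 0.7 [0.473  0.2366 0.0082]
rest 0.58 [0.3918 0.3943 0.0089]
```

```bash
ls pics
```

```text
c1.png
c2.png
scene0.png
side0.png
wrist0.png
```

View pics/c1.png

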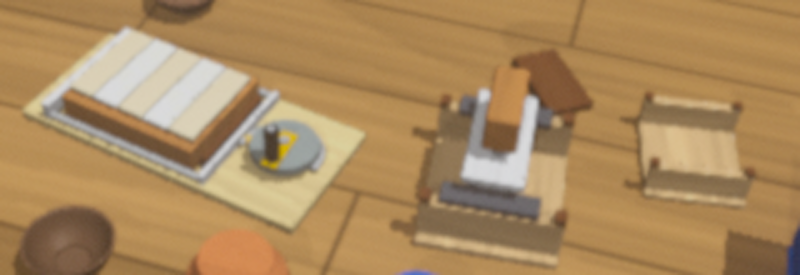

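View pics/c2.png

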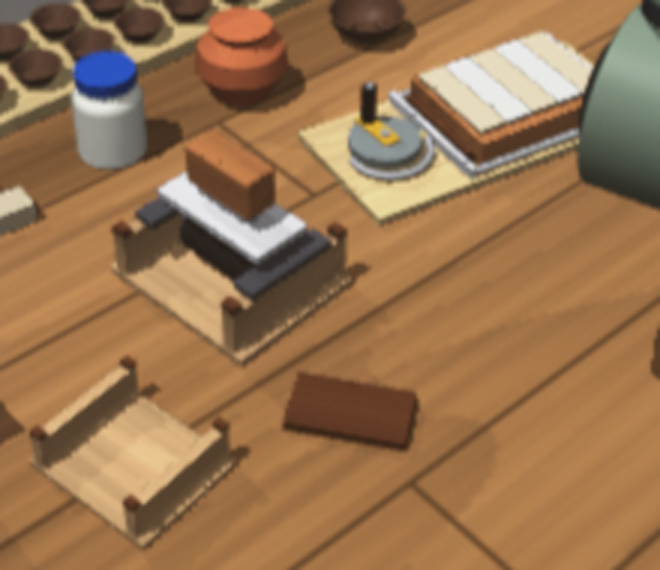

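```bash
python3 - <<'E'
from h import *
p=capture("scene");q=capture("side")
ang=lambda a,b: np.degrees(np.arctan2(*(b-a)[[1,0]]))
def S(u,v,z): return ray(p,180+u/2.5,150+v/2.5,z)
def D(u,v,z): return ray(q,210+u/3,160+v/3,z)
for n,pts in {"rest side":[D(118,270,0),D(243,360,0),D(355,275,0)],"rest scene":[S(415,242,0),S(558,263,0)],"small side":[D(35,465,0),D(145,545,0),D(240,460,0)],
 "jig scene":[S(25,110,.012),S(293,230,.012),S(365,132,.012)],"jig side":[D(303,135,.012),D(383,220,.012)],
 "grip scene top":[S(497,68,.142),S(530,72,.142),S(520,150,.142),S(484,147,.142)],
 "grip side top":[D(212,133,.142),D(274,180,.142),D(250,190,.142)], "crank":[S(271,127,.081)],"crank side":[D(369,84,.081)]}.items():
  print(n,*pts); 
  for a,b in zip(pts,pts[1:]): print("   len",np.linalg.norm(b-a).round(4),"ang",ang(a,b).round(1))
E
```

```text
rest side [0.5863 0.2691 0.    ] [0.4254 0.2517 0.    ] [ 0.4411  0.1095 -0.    ]
   len 0.1619 ang -173.8
   len 0.1431 ang -83.7
rest scene [0.5991 0.1388 0.    ] [0.5798 0.2778 0.    ]
   len 0.1403 ang 97.9
small side [0.4439 0.4432 0.    ] [0.3277 0.421  0.    ] [0.3437 0.3194 0.    ]
   len 0.1184 ang -169.2
   len 0.1028 ang -81.1
jig scene [ 0.5657 -0.3126  0.012 ] [0.633  0.0233 0.012 ] [0.4777 0.0491 0.012 ]
   len 0.3425 ang 78.7
   len 0.1575 ang 170.6
jig side [0.6198 0.0196 0.012 ] [0.4705 0.0477 0.012 ]
   len 0.1519 ang 169.3
grip scene top [0.4809 0.1797 0.142 ] [0.4763 0.2111 0.142 ] [0.5847 0.2226 0.142 ] [0.5915 0.1914 0.142 ]
   len 0.0318 ang 98.4
   len 0.1091 ang 6.1
   len 0.032 ang -77.8
grip side top [0.5429 0.1881 0.142 ] [0.4591 0.188  0.142 ] [0.4618 0.2111 0.142 ]
   len 0.0838 ang -180.0
   len 0.0232 ang 83.3
crank [ 0.5701 -0.0216  0.081 ]
crank side [ 0.572  -0.0249  0.081 ]
```

The close crops settle the choice. The two rest candidates are at scene pixels (378,225) and (457,210). The first measures 140 x about 165 mm and holds the roller, so it is the real one; the second is 103 x 118 mm, a decoy. The only crank pin is at (289,201).

Cam first: work out the approach.

```bash
cat >> h.py <<'E'
from scipy.spatial.transform import Rotation as Ro
def tool():
    s=get_state(); return s, np.array(s["position"]), Ro.from_euler("xyz",s["eef_rot"],degrees=True).as_matrix()
def go(X,jaw=None):
    """shift in tool mm and turn to put TCP at X with jaw angle (world deg, mod 180)"""
    s,P,R=tool(); d=R.T@(np.array(X)-P)*1000
    a=np.degrees(np.arctan2(R[1,1],R[0,1])); t=0
    if jaw is not None: t=-((jaw-a+90)%180-90)
    print("t",round(s["t"],2),"pos",P,"jaw",round(a,1),"shift",d.round(1),"turn",round(t,1),"F",s["wrist_force"].round(1),"w",round(s["gripper_width"],4),"j6",s["joint_pos"][5].round(0))
    return d,t
jig0=np.array([.5170,-.1715]); jyaw=np.radians(-10.6)
def J(x,y,z): 
    c,s=np.cos(jyaw),np.sin(jyaw); return np.array([jig0[0]+c*x-s*y,jig0[1]+s*x+c*y,z])
E
python3 - <<'E'
from h import *
print(tool()[2]); print(J(0,155,0) if 0 else J(0,.155,.036), J(.028,.155,.081))
go([.571,-.0215,.20]); go([.571,-.0215,.20],79)
E
```

```text
[[ 0.      0.4212 -0.907 ]
 [ 0.     -0.907  -0.4212]
 [-1.     -0.     -0.    ]]
[ 0.5455 -0.0191  0.036 ] [ 0.573  -0.0243  0.081 ]
t 2.25 pos [ 0.2317 -0.4988  0.2164] jaw -65.1 shift [  16.4 -290.  -508.8] turn 0 F [0.5 0.3 0.4] w 0.0853 j6 82.0
t 2.25 pos [ 0.2317 -0.4988  0.2164] jaw -65.1 shift [  16.4 -290.  -508.8] turn 35.9 F [0.5 0.3 0.4] w 0.0853 j6 82.0
```

```bash
python3 -m pendant '[[-1,0,-29,-51,-10],[-1,0,-58,-102,-20],[-1,0,-87,-153,-30],[-1,0,-116,-204,-40],[-1,0,-145,-254,-50]]'; python3 - <<'E'
from h import *
go(J(.028,.155,.20),79)
E
```

```text
t: 2.88
position: [0.402, -0.2589, 0.2166]
eef_rot: [67.8, 90.0, -37.0]
wrist_force: [0.6, -1.1, 1.3]
gripper_width: 0.0852
t 2.88 pos [ 0.402  -0.2589  0.2166] jaw -14.8 shift [  16.6  105.6 -270.4] turn 86.2 F [ 0.6 -1.1  1.3] w 0.0852 j6 63.0
```

```bash
python3 -m pendant '[[-1,0,21,-54,-10],[-1,0,42,-108,-20],[-1,0,63,-162,-30],[-1,0,84,-216,-40],[-1,0,105,-270,-50]]'; python3 -m pendant '[[-1,0,0,0,-10.5],[-1,0,0,0,-21],[-1,0,0,0,-31.5],[-1,0,0,0,-42],[-1,0,0,0,-44]]';python3 - <<'E'
from h import *
go(J(.028,.155,.20),79)
p=capture("wrist"); save(p,"w1")
for k in ["cam_axis","crank_top","bed"]:
    for r in spot_point(p,k)[:2]: X=w(p,r["xyz"]); print(k,round(r["confidence"],2),X,proj(p,X).round())
E
```

```text
t: 3.5
position: [0.5737, -0.0253, 0.2165]
eef_rot: [23.2, 90.0, -31.5]
wrist_force: [0.6, -0.6, 0.1]
gripper_width: 0.0855
t: 4.12
position: [0.5726, -0.0269, 0.2163]
eef_rot: [169.0, 90.0, 157.9]
wrist_force: [0.2, 0.0, 0.2]
gripper_width: 0.0855
t 4.12 pos [ 0.5726 -0.0269  0.2163] jaw 78.9 shift [16.3  2.6 -0.1] turn -0.1 F [0.2 0.  0.2] w 0.0855 j6 1.0
cam_axis 0.92 [ 0.5419 -0.0196  0.0364] [324. 151.]
cam_axis 0.54 [ 0.7285 -0.1699 -0.0052] [240. 305.]
bed 0.97 [ 0.5104 -0.173  -0.0008] [188. 146.]
bed 0.2 [ 0.5716 -0.021   0.0798] [329. 188.]
```

View pics/w1.png

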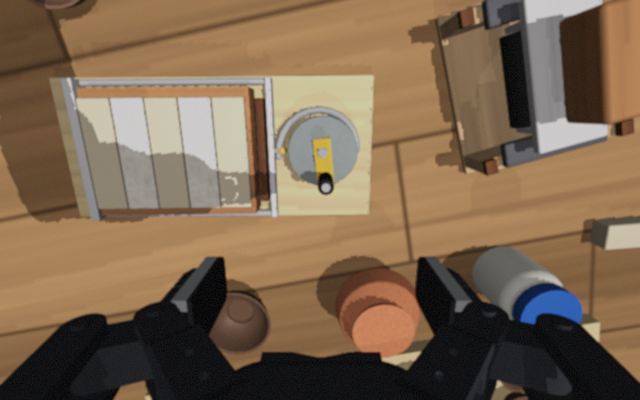

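The wrist picture shows the cam disc at (322,148), the pin top at (326,185) and the strips at x 80-250.

```bash
python3 - <<'E'
from h import *
p=capture("wrist")
save(p,"w1b",(230,90,400,230),4)
print("pin",ray(p,326,186,.081),"disc",ray(p,321,149,.036))
for a in [(60,78),(373,76),(370,214),(90,217)]: print(ray(p,*a,.012))
for a in [(78,95),(80,210),(245,96),(252,208)]: print(ray(p,*a,.052))
X=ray(p,326,186,.081); go([*X[:2],.10],79)
E
```

```text
pin [ 0.5689 -0.023   0.081 ] disc [ 0.5392 -0.0219  0.036 ]
[ 0.4159 -0.2783  0.012 ]
[0.4776 0.0459 0.012 ]
[0.6279 0.0198 0.012 ]
[ 0.5675 -0.3072  0.012 ]
[ 0.443  -0.2385  0.052 ]
[ 0.551  -0.2821  0.052 ]
[ 0.4745 -0.0829  0.052 ]
[ 0.5837 -0.1043  0.052 ]
t 4.38 pos [ 0.5726 -0.027   0.2164] jaw 78.8 shift [116.4   3.2  -4.4] turn -0.2 F [ 0.2 -0.1  0.3] w 0.0858 j6 1.0
```

View pics/w1b.png

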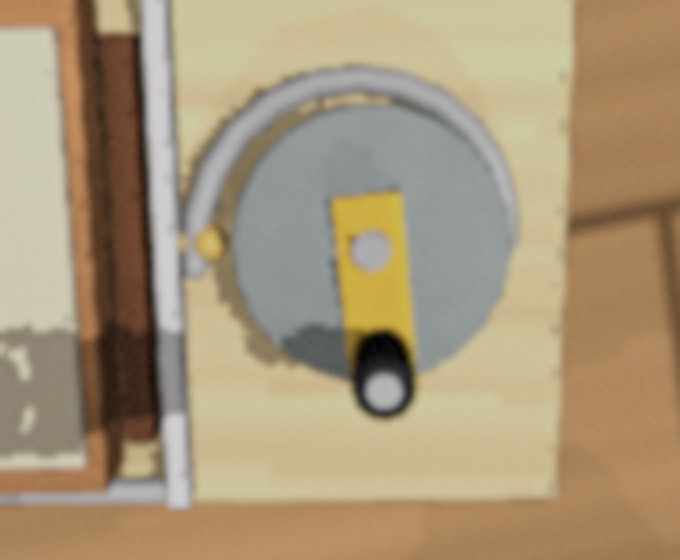

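```bash
python3 -m pendant '[[-1,40,5,-2.6,0],[-1,80,5,-2.6,0],[-1,115,5,-2.6,0],[-1,145,5,-2.6,0],[-1,154,5,-2.6,0]]'; python3 - <<'E'
from h import *
go([.571,-.0217,.062])
p=capture("wrist"); save(p,"w2")
E
```

```text
t: 5.0
position: [0.5695, -0.0214, 0.0606]
eef_rot: [-178.2, 89.8, 170.7]
wrist_force: [-0.3, -0.1, 0.1]
gripper_width: 0.0856
t 5.0 pos [ 0.5695 -0.0214  0.0606] jaw 78.9 shift [-1.4 -0.1  1.5] turn 0 F [-0.3 -0.1  0.1] w 0.0856 j6 2.0
```

View pics/w2.png

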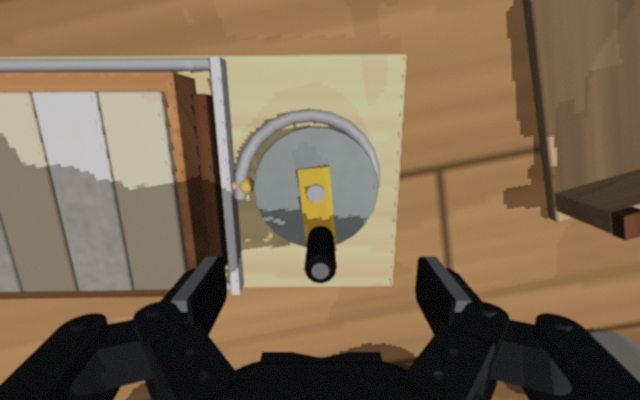

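Pin at (320,270), centred between the fingers (about 225 and 418).

```bash
python3 - <<'E'
from h import *
p=capture("wrist")
X=ray(p,320,270,.081);print(X,ray(p,316,193,.036)); go([X[0],X[1],.062]); print(proj(p,[.571,-.0217,.081]))
E
python3 -m pendant '[[0,-1,0,1,0],[0.4,-1,0,1,0],[0.8,-1,0,1,0],[1,-1,0,1,0],[1,-1,0,1,0]]'; python3 - <<'E'
from h import *
go([.571,-.0217,.062])
p=capture("wrist"); save(p,"w3")
E
```

```text
[ 0.5701 -0.0235  0.081 ] [ 0.5439 -0.0208  0.036 ]
t 5.1 pos [ 0.5706 -0.0215  0.0618] jaw 78.9 shift [-0.2 -2.  -0.1] turn 0 F [-0.2  0.7  0.6] w 0.0853 j6 2.0
[324.041  271.0584]
t: 5.72
position: [0.5723, -0.0222, 0.064]
eef_rot: [-40.8, 89.9, -51.9]
wrist_force: [-0.4, -0.5, 5.4]
gripper_width: 0.0101
t 5.72 pos [ 0.5723 -0.0222  0.064 ] jaw 78.9 shift [ 2.   0.2 -1.4] turn 0 F [-0.4 -0.5  5.4] w 0.0101 j6 2.0
```

View pics/w3.png

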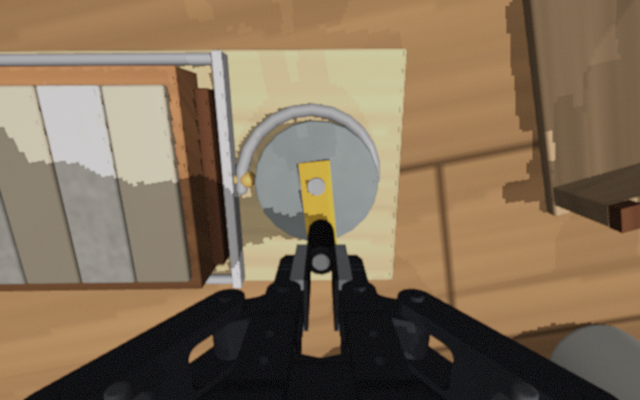

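```bash
python3 -m pendant '[[1,0,0,0,0]]'; python3 - <<'E'
from h import *
go([.571,-.0217,.062])
p=capture("wrist"); save(p,"w4",(220,170,420,370),3)
print(proj(p,tool()[1]))
E
```

```text
t: 5.9
position: [0.5723, -0.0222, 0.064]
eef_rot: [-39.9, 89.9, -51.0]
wrist_force: [-1.8, -1.2, 5.9]
gripper_width: 0.0099
t 5.9 pos [ 0.5723 -0.0222  0.064 ] jaw 78.9 shift [ 2.   0.2 -1.4] turn 0 F [-1.8 -1.2  5.9] w 0.0099 j6 2.0
[323.8075 250.7475]
```

View pics/w4.png

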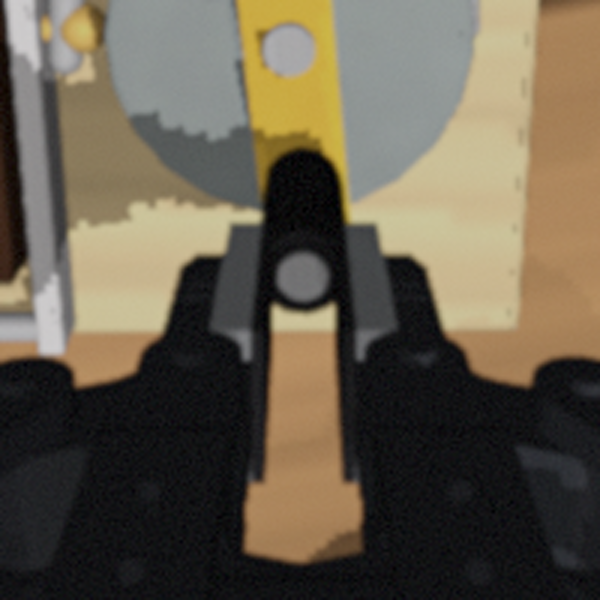

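```bash
python3 -m pendant '[[1,-1,6.6,-1.5,0],[1,-1,13.1,-4.9,0],[1,-1,18.5,-9.8,0],[1,-1,22.4,-16,0],[1,-1,24.6,-23,0]]'; python3 - <<'E'
from h import *
go([.571,-.0217,.062])
p=capture("wrist"); save(p,"w5")
E
```

```text
t: 6.58
position: [0.5563, 0.0059, 0.0644]
eef_rot: [-17.8, 89.7, -28.9]
wrist_force: [5.6, -4.1, -4.4]
gripper_width: 0.0096
t 6.58 pos [0.5563 0.0059 0.0644] jaw 78.9 shift [  2.5 -24.2  19.7] turn 0 F [ 5.6 -4.1 -4.4] w 0.0096 j6 4.0
```

View pics/w5.png

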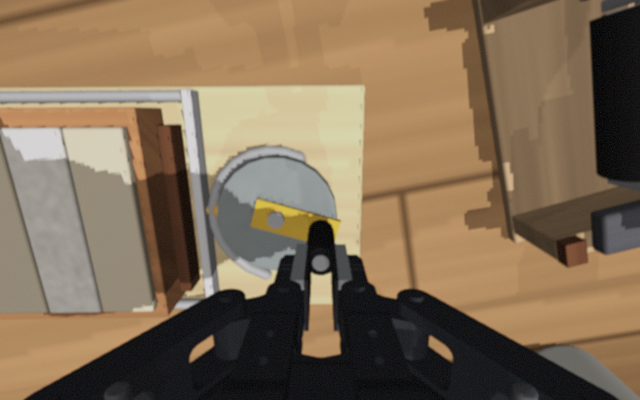

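The cam follows, now at about 75°. Continuing.

```bash
python3 -m pendant '[[1,0,0.2,-8.3,0],[1,0,-2,-16.2,0],[1,0,-6.4,-23.2,0],[1,0,-12.7,-28.6,0],[1,0,-20.3,-31.9,0]]'; python3 -m pendant '[[1,0,-4,-0.6,0],[1,0,-7.6,-0.9,0],[1,0,-7.6,-0.9,0]]'; python3 - <<'E'
from h import *
go([.571,-.0217,.062])
p=capture("wrist"); save(p,"w6")
E
```

```text
t: 7.25
position: [0.5203, -0.0049, 0.0643]
eef_rot: [72.1, 89.7, 61.1]
wrist_force: [5.2, 5.8, -4.7]
gripper_width: 0.0096
t: 7.62
position: [0.517, -0.0129, 0.0642]
eef_rot: [88.9, 89.8, 77.9]
wrist_force: [2.1, 3.2, -1.0]
gripper_width: 0.0097
t 7.62 pos [ 0.517  -0.0129  0.0642] jaw 78.9 shift [ 2.2  1.7 54.7] turn 0 F [ 2.1  3.2 -1. ] w 0.0097 j6 1.0
```

View pics/w6.png

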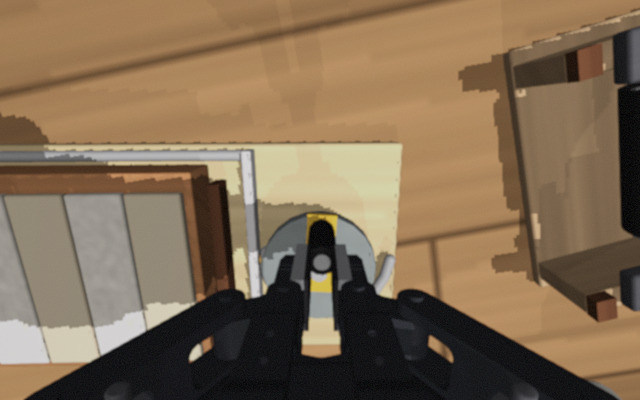

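```bash
python3 -m pendant '[[1,0,-1.5,0,0],[1,0,-3,0.2,0],[1,0,-4,0.4,0]]'; python3 - <<'E'
from h import *
go([.571,-.0217,.062])
E
```

```text
t: 8.05
position: [0.5164, -0.0164, 0.0642]
eef_rot: [95.3, 89.8, 84.3]
wrist_force: [2.1, 7.2, -1.8]
gripper_width: 0.0095
t 8.05 pos [ 0.5164 -0.0164  0.0642] jaw 79.0 shift [ 2.2  5.3 54.6] turn 0 F [ 2.1  7.2 -1.8] w 0.0095 j6 1.0
```

```bash
python3 -m pendant '[[0.3,0,0.5,0,0],[-0.3,0,0.5,0,0],[-0.5,0,0.5,0,0],[-0.6,-30,0.5,0,0],[-1,-80,0,0,0]]'; python3 -m pendant '[[-1,-60,0,0,0],[-1,-90,40,0,0],[-1,-90,70,0,0]]'; python3 - <<'E'
from h import *
p=capture("wrist"); save(p,"w7")
q=capture("side"); save(q,"s7",(210,160,430,350),3)
print("pin/disc?"); go([.512,.197,.25],96)
for c in (p,q):
  for k in ["cam_axis","crank_top","roller","rest_seat"]:
    for r in spot_point(c,k)[:2]: X=w(c,r["xyz"]); print(k,round(r["confidence"],2),X,proj(c,X).round())
E
```

```text
t: 8.68
position: [0.5145, -0.0183, 0.1438]
eef_rot: [-171.9, 89.7, 177.0]
wrist_force: [1.1, -0.3, 0.5]
gripper_width: 0.0841
t: 9.05
position: [0.5318, 0.0509, 0.2378]
eef_rot: [5.1, 89.6, -6.0]
wrist_force: [-0.0, -0.1, -0.1]
gripper_width: 0.0851
pin/disc?
t 9.15 pos [0.5303 0.0523 0.2352] jaw 79.1 shift [-14.8 138.6 -45.3] turn -16.9 F [ 0.5 -0.6 -0.5] w 0.0854 j6 9.0
cam_axis 0.83 [ 0.5421 -0.0226  0.0346] [262. 196.]
crank_top 0.67 [ 0.5171 -0.0181  0.0838] [251. 184.]
crank_top 0.31 [ 0.7168  0.3368 -0.0037] [553. 261.]
roller 0.79 [0.5087 0.1971 0.0136] [442. 129.]
roller 0.19 [ 0.5379 -0.0232  0.0369] [260. 193.]
cam_axis 0.76 [ 0.546  -0.0206  0.0354] [337. 205.]
crank_top 0.87 [ 0.5178 -0.0141  0.0808] [343. 198.]
crank_top 0.38 [0.7146 0.3415 0.0031] [202. 237.]
roller 0.66 [0.5099 0.1968 0.012 ] [287. 250.]
rest_seat 0.6 [0.3956 0.3851 0.0092] [254. 312.]
```

View pics/w7.png

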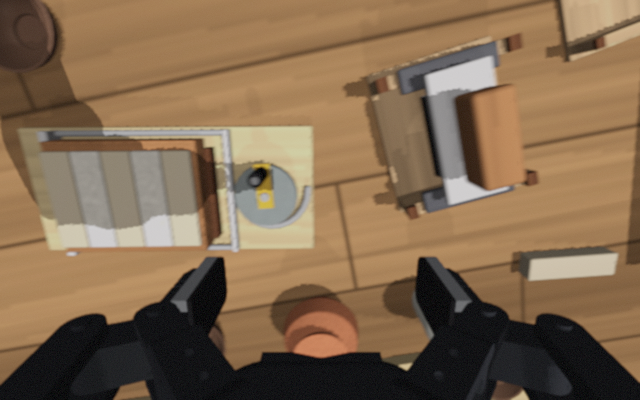

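View pics/s7.png

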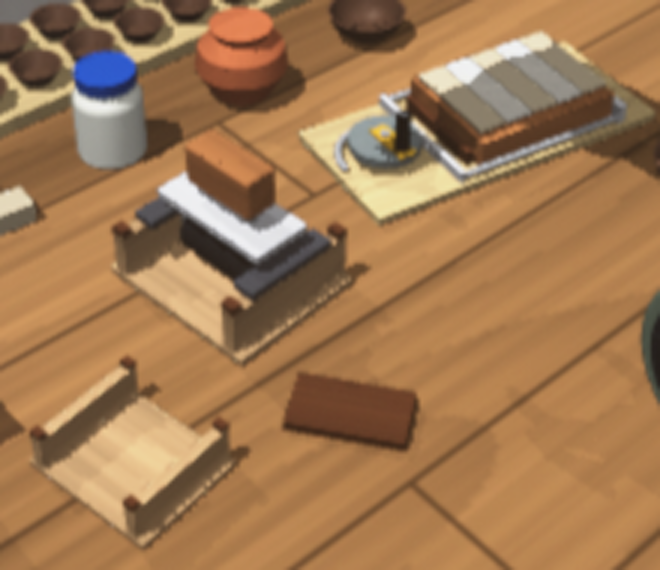

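Cam pin is now on the jig −x side (wrist pixel (258,180), hub (264,196)), about 180°. Moving above the roller.

```bash
python3 -m pendant '[[-1,-10,35,-11,-6],[-1,-20,70,-22,-12],[-1,-20,105,-34,-17],[-1,-20,138,-45,-17],[-1,-20,138,-45,-17]]'; python3 - <<'E'
from h import *
p=capture("wrist"); save(p,"w8")
go([.511,.197,.14],96)
for k in ["roller","rest_seat","rest"]:
    for r in spot_point(p,k)[:2]: X=w(p,r["xyz"]); print(k,round(r["confidence"],2),X,proj(p,X).round())
E
```

```text
t: 10.18
position: [0.5117, 0.1959, 0.2542]
eef_rot: [158.1, 90.0, 164.1]
wrist_force: [0.1, -0.9, 0.6]
gripper_width: 0.0853
t 10.22 pos [0.5119 0.1948 0.2542] jaw 96.0 shift [114.2   2.4  -0.6] turn -0.0 F [-0.2 -0.5  0.2] w 0.0853 j6 7.0
roller 0.97 [0.5091 0.1944 0.0117] [321. 169.]
rest_seat 0.69 [0.3951 0.3799 0.011 ] [488.  90.]
rest 0.73 [ 0.391   0.3848 -0.    ] [488.  88.]
rest 0.27 [ 0.5173 -0.173   0.0008] [ 31. 143.]
```

View pics/w8.png

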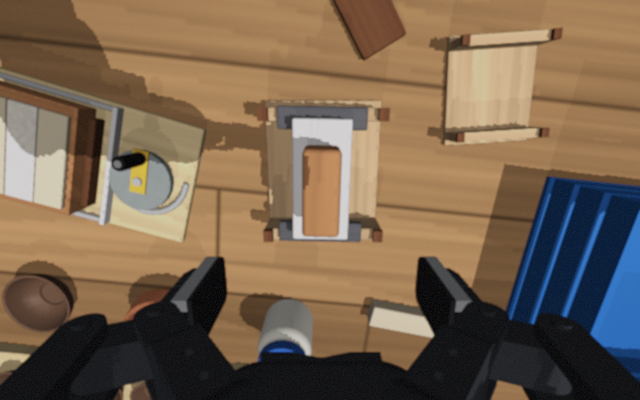

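```bash
python3 - <<'E'
from h import *
p=capture("wrist"); save(p,"w8c",(250,90,400,250),4)
for a in [(304,152),(339,152),(341,236),(302,236),(321.5,194)]: print(ray(p,*a,.142))
for a in [(262,112),(384,114),(268,236),(377,236)]: print(ray(p,*a,.066))
E
```

```text
[0.4748 0.1741 0.142 ]
[0.4718 0.2031 0.142 ]
[0.5462 0.2138 0.142 ]
[0.5498 0.1789 0.142 ]
[0.5092 0.1923 0.142 ]
[0.4476 0.1241 0.066 ]
[0.4366 0.2501 0.066 ]
[0.5845 0.1382 0.066 ]
[0.5715 0.2633 0.066 ]
```

View pics/w8c.png

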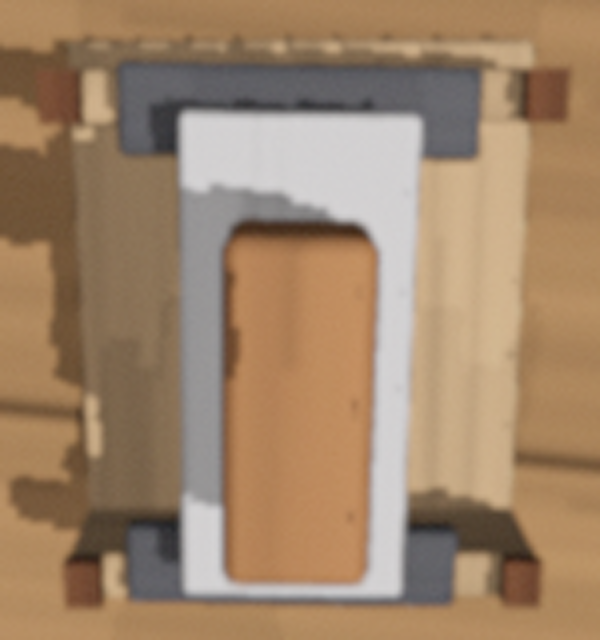

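```bash
python3 -m pendant '[[-1,40,1.5,-2.8,0],[-1,80,1.5,-2.8,0],[-1,115,1.5,-2.8,0],[-1,132,1.5,-2.8,0],[-0.4,132,1.5,-2.8,0]]'; python3 -m pendant '[[0.2,0,0,0,0],[1,0,0,0,0],[1,0,0,0,0],[1,0,0,0,0]]'; python3 - <<'E'
from h import *
go([.509,.196,.122],96)
p=capture("wrist"); save(p,"w9")
E
```

```text
t: 11.05
position: [0.5082, 0.1945, 0.1211]
eef_rot: [-171.2, 89.8, -165.3]
wrist_force: [0.4, 0.1, 0.3]
gripper_width: 0.0697
t: 11.55
position: [0.5101, 0.1961, 0.1234]
eef_rot: [12.6, 89.9, 18.6]
wrist_force: [0.4, 0.5, 4.2]
gripper_width: 0.0307
t 11.55 pos [0.5101 0.1961 0.1234] jaw 95.9 shift [ 1.4  0.  -1.1] turn -0.1 F [0.4 0.5 4.2] w 0.0307 j6 7.0
```

View pics/w9.png

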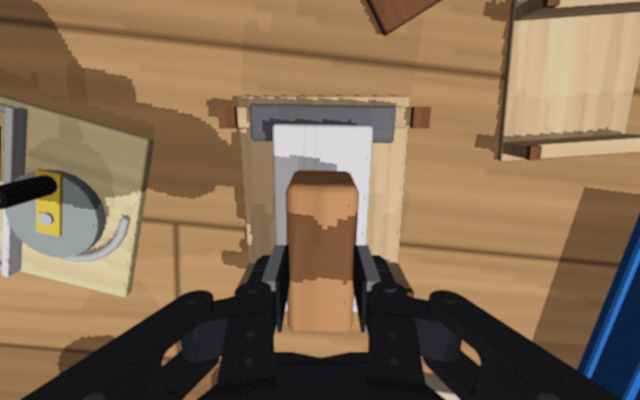

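Gripped at width 30.7 mm. Lifting.

```bash
python3 -m pendant '[[1,-15,0,0,0],[1,-45,0,0,0],[1,-85,0,0,0],[1,-125,0,0,0],[1,-125,0,0,0]]'; sed -i 's/jig0=np.array.*;/jig0=np.array([.5155,-.1720]);/' h.py; python3 - <<'E'
from h import *
p=capture("wrist"); save(p,"w10"); q=capture("side"); save(q,"s10")
go(J(0,.064,.245),79.4)
E
```

```text
t: 12.22
position: [0.5104, 0.1959, 0.2499]
eef_rot: [3.0, 89.8, 8.9]
wrist_force: [0.1, 0.5, -6.5]
gripper_width: 0.0303
t 12.32 pos [0.5082 0.1953 0.2461] jaw 95.9 shift [   1.3 -304.8  -12.4] turn 16.5 F [-0.5  0.2 -6.3] w 0.0302 j6 7.0
```

View pics/s10.png

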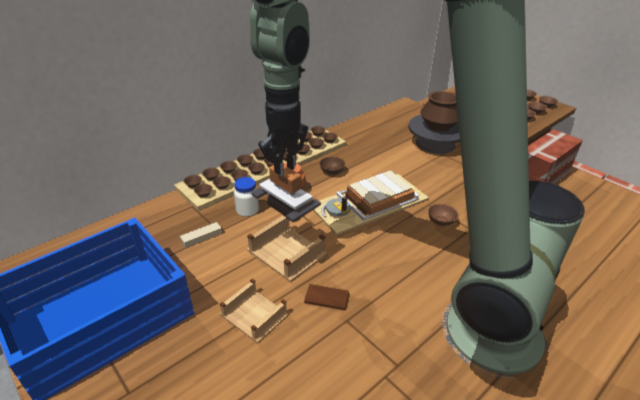

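The roller hangs level in the gripper (285,185). Carrying it to above strip 5.

```bash
python3 -m pendant '[[1,0,-55,-2,4],[1,0,-115,-5,8],[1,0,-175,-7,12],[1,0,-235,-10,16.5],[1,0,-285,-12,16.5]]'; python3 -m pendant '[[1,0,-18,0,0],[1,0,-20,0,0],[1,0,-20,0,0]]'; python3 - <<'E'
from h import *
go(J(0,.064,.20),79.4)
p=capture("wrist"); save(p,"w11"); q=capture("scene"); save(q,"s11",(150,120,410,260),3)
E
```

```text
t: 12.95
position: [0.5246, -0.0908, 0.2446]
eef_rot: [176.0, 89.7, 165.3]
wrist_force: [0.2, 1.2, -5.5]
gripper_width: 0.0302
t: 13.32
position: [0.5221, -0.1074, 0.2463]
eef_rot: [152.5, 89.9, 141.9]
wrist_force: [0.2, -0.1, -6.1]
gripper_width: 0.0304
t 13.32 pos [ 0.5221 -0.1074  0.2463] jaw 79.5 shift [46.3 -0.8  5.5] turn 0.1 F [ 0.2 -0.1 -6.1] w 0.0304 j6 -9.0
```

View pics/w11.png

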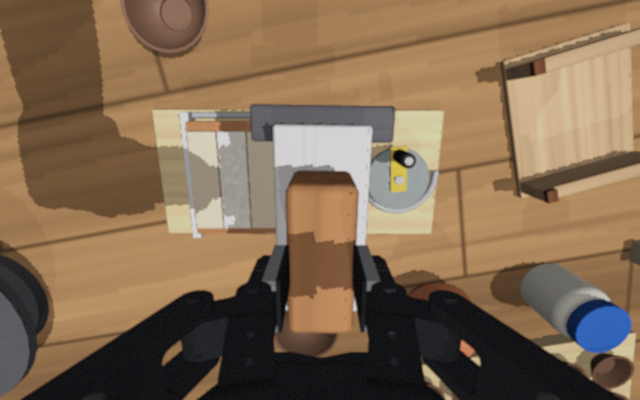

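View pics/s11.png

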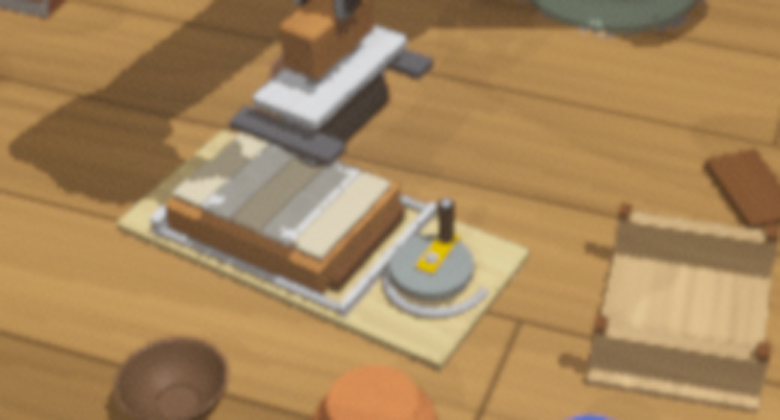

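```bash
python3 -m pendant '[[1,20,0,5.5,0],[1,45,0,5.5,0],[1,62,0,5.5,0],[1,70,0,5.5,0],[1,70,0,5.5,0]]'; python3 -m pendant '[[1,1.5,0,0,0],[1,3,0,0,0],[1,3,0,0,0]]'; python3 - <<'E'
from h import *
go(J(0,.064,.16),79.4)
E
```

```text
t: 14.05
position: [0.5282, -0.1089, 0.1772]
eef_rot: [163.0, 90.0, 152.5]
wrist_force: [-0.3, 0.2, -5.1]
gripper_width: 0.0304
t: 14.42
position: [0.5284, -0.1098, 0.1746]
eef_rot: [-7.7, 90.0, -18.3]
wrist_force: [0.5, 0.3, -6.8]
gripper_width: 0.0306
t 14.43 pos [ 0.5284 -0.1098  0.1746] jaw 79.4 shift [14.6  0.5 -1.3] turn 0.0 F [ 0.5  0.3 -6.8] w 0.0306 j6 -9.0
```

```bash
python3 -m pendant '[[1,1.5,0,0,0],[1,3,0,0,0],[1,4,0,0,0]]'; python3 -m pendant '[[1,1,0,0,0],[1,2,0,0,0],[1,2,0,0,0]]' 
```

```text
t: 14.8
position: [0.5282, -0.1097, 0.1702]
eef_rot: [166.2, 90.0, 155.6]
wrist_force: [-0.6, -0.1, -5.5]
gripper_width: 0.03
t: 15.18
position: [0.5282, -0.1097, 0.1683]
eef_rot: [165.9, 90.0, 155.3]
wrist_force: [-0.2, -0.2, -5.9]
gripper_width: 0.0301
```

```bash
python3 -m pendant '[[1,1,0,0,0],[1,2,0,0,0],[1,2,0,0,0]]'; python3 -m pendant '[[1,1,0,0,0],[1,2,0,0,0],[1,2,0,0,0]]' 
```

```text
t: 15.55
position: [0.5282, -0.1097, 0.1663]
eef_rot: [169.4, 90.0, 158.8]
wrist_force: [-1.0, 1.0, -5.5]
gripper_width: 0.0307
t: 15.92
position: [0.5282, -0.1097, 0.1643]
eef_rot: [169.4, 90.0, 158.8]
wrist_force: [-0.3, -0.2, -5.2]
gripper_width: 0.0301
```

```bash
python3 -m pendant '[[1,1,0,0,0],[1,2,0,0,0],[1,2,0,0,0]]'; python3 -m pendant '[[1,1,0,0,0],[1,2,0,0,0],[1,2,0,0,0]]' 
```

```text
t: 16.3
position: [0.5286, -0.1098, 0.163]
eef_rot: [-10.4, 89.9, -21.0]
wrist_force: [-1.3, 0.5, 0.2]
gripper_width: 0.0306
t: 16.68
position: [0.5286, -0.1098, 0.1609]
eef_rot: [-11.9, 89.9, -22.5]
wrist_force: [-2.1, 0.7, 4.5]
gripper_width: 0.0306
```

```bash
python3 -m pendant '[[1,1,0,0,0],[1,1,0,0,0]]'; python3 -m pendant '[[1,0.6,0,0,0],[1,0.6,0,0,0]]' 
```

```text
t: 16.92
position: [0.5285, -0.1098, 0.1596]
eef_rot: [-14.0, 90.0, -24.5]
wrist_force: [-2.3, -0.2, 3.7]
gripper_width: 0.0304
t: 17.18
position: [0.5285, -0.1098, 0.159]
eef_rot: [-4.6, 90.0, -15.2]
wrist_force: [-2.6, 1.3, 5.3]
gripper_width: 0.0303
```

```bash
python3 -m pendant '[[1,1,0,0,0],[1,1,0,0,0]]'; python3 -m pendant '[[1,0.6,0,0,0],[1,0.6,0,0,0]]' 
```

```text
t: 17.42
position: [0.5287, -0.1098, 0.1584]
eef_rot: [-5.8, 89.9, -16.4]
wrist_force: [-3.0, 0.9, 8.7]
gripper_width: 0.0304
t: 17.68
position: [0.5289, -0.1099, 0.1581]
eef_rot: [-7.5, 89.9, -18.0]
wrist_force: [-2.4, 0.6, 10.7]
gripper_width: 0.0303
```

```bash
python3 -m pendant '[[1,0.7,0,0,0],[1,0.7,0,0,0]]'; python3 -m pendant '[[1,0,0,0,0],[1,0,0,0,0],[1,0,0,0,0]]' 
```

```text
t: 17.92
position: [0.529, -0.1099, 0.1577]
eef_rot: [-7.7, 89.9, -18.3]
wrist_force: [-4.0, 0.9, 11.2]
gripper_width: 0.0303
t: 18.3
position: [0.5289, -0.1098, 0.1577]
eef_rot: [-6.2, 89.9, -16.8]
wrist_force: [-4.1, 1.6, 11.7]
gripper_width: 0.0308
```

```bash
python3 -m pendant '[[1,-4,0,0,0],[1,-4,-10,0,0],[1,-4,-20,0,0],[1,-4,-30,0,0],[1,-4,-30,0,0]]'; python3 - <<'E'
from h import *
go(J(0,.032,.16),79.4)
E
```

```text
t: 18.92
position: [0.5226, -0.1405, 0.1605]
eef_rot: [-94.7, 89.9, -105.4]
wrist_force: [-2.7, 0.1, 4.1]
gripper_width: 0.0303
t 18.93 pos [ 0.5226 -0.1405  0.1605] jaw 79.3 shift [ 0.5 -0.3 -1.1] turn -0.1 F [-2.7  0.1  4.1] w 0.0303 j6 -12.0
```

```bash
python3 -m pendant '[[1,0.8,0,0,0],[1,1.5,0,0,0],[1,1.5,0,0,0],[1,2,0,0,0]]'; python3 -m pendant '[[1,0.7,0,0,0],[1,1.2,0,0,0],[1,1.2,0,0,0]]' 
```

```text
t: 19.42
position: [0.5231, -0.139, 0.159]
eef_rot: [-20.3, 90.0, -30.9]
wrist_force: [-2.8, 0.4, 8.1]
gripper_width: 0.0305
t: 19.8
position: [0.5234, -0.1391, 0.1584]
eef_rot: [-14.2, 89.9, -24.8]
wrist_force: [-4.8, 2.0, 11.1]
gripper_width: 0.0303
```

```bash
python3 -m pendant '[[1,0.5,0,0,0],[1,0.5,0,0,0],[1,0.5,0,0,0]]'; python3 -m pendant '[[1,0.5,0,0,0],[1,0.5,0,0,0],[1,0.5,0,0,0],[1,0.5,0,0,0]]' 
```

```text
t: 20.18
position: [0.5234, -0.1392, 0.1582]
eef_rot: [-15.6, 89.9, -26.2]
wrist_force: [-4.6, 2.0, 12.4]
gripper_width: 0.0303
t: 20.68
position: [0.5235, -0.1391, 0.1579]
eef_rot: [-13.2, 89.9, -23.8]
wrist_force: [-4.6, 1.7, 14.5]
gripper_width: 0.0305
```

```bash
python3 -m pendant '[[1,0,0,0,0],[1,0,0,0,0],[1,0,0,0,0]]'; python3 -m pendant '[[1,-4,0,0,0],[1,-4,-10,0,0],[1,-4,-22,0,0],[1,-4,-32,0,0],[1,-4,-32,0,0]]'; python3 - <<'E'
from h import *
go(J(0,.0,.16),79.4)
E
```

```text
t: 21.05
position: [0.5235, -0.1391, 0.1579]
eef_rot: [-12.9, 89.9, -23.5]
wrist_force: [-3.7, 1.4, 13.8]
gripper_width: 0.0302
t: 21.68
position: [0.5167, -0.1722, 0.1602]
eef_rot: [-91.8, 89.9, -102.5]
wrist_force: [-2.2, 0.7, 5.3]
gripper_width: 0.0304
t 21.68 pos [ 0.5167 -0.1722  0.1602] jaw 79.3 shift [ 0.2  0.  -1.2] turn -0.1 F [-2.2  0.7  5.3] w 0.0304 j6 -15.0
```

```bash
python3 -m pendant '[[1,0.8,0,0,0],[1,1.5,0,0,0],[1,2,0,0,0],[1,2.5,0,0,0],[1,2.5,0,0,0]]'; python3 -m pendant '[[1,0.7,0,0,0],[1,0.7,0,0,0],[1,0.7,0,0,0]]' 
```

```text
t: 22.3
position: [0.5173, -0.1718, 0.1589]
eef_rot: [-46.2, 89.9, -56.8]
wrist_force: [-4.2, 0.8, 11.5]
gripper_width: 0.0305
t: 22.68
position: [0.5174, -0.1719, 0.1585]
eef_rot: [-41.3, 89.9, -51.9]
wrist_force: [-4.1, 1.7, 12.8]
gripper_width: 0.0305
```

```bash
python3 -m pendant '[[1,0.4,0,0,0],[1,0.4,0,0,0],[1,0.4,0,0,0],[1,0.4,0,0,0]]'; python3 -m pendant '[[1,0.2,0,0,0],[1,0.2,0,0,0],[1,0.2,0,0,0],[1,0.2,0,0,0]]' 
```

```text
t: 23.18
position: [0.5175, -0.1719, 0.1583]
eef_rot: [-39.1, 89.8, -49.7]
wrist_force: [-5.0, 0.8, 14.6]
gripper_width: 0.03
t: 23.68
position: [0.5175, -0.1719, 0.1582]
eef_rot: [-38.1, 89.8, -48.7]
wrist_force: [-5.1, 1.3, 14.9]
gripper_width: 0.0304
```

```bash
python3 -m pendant '[[1,-4.2,0,0,0],[1,-4.2,-10,0,0],[1,-4.2,-22,0,0],[1,-4.2,-32,0,0],[1,-4.2,-32,0,0]]';  python3 -m pendant '[[1,0.8,0,0,0],[1,1.5,0,0,0],[1,2,0,0,0],[1,2.5,0,0,0],[1,2.5,0,0,0]]'; python3 - <<'E'
from h import *
go(J(0,-.032,.16),79.4)
E
```

```text
t: 24.3
position: [0.5106, -0.2043, 0.1606]
eef_rot: [-95.7, 89.9, -106.4]
wrist_force: [-2.8, 1.0, 5.4]
gripper_width: 0.0305
t: 24.92
position: [0.5112, -0.2039, 0.1593]
eef_rot: [-60.5, 89.9, -71.1]
wrist_force: [-4.7, -0.2, 12.9]
gripper_width: 0.0306
t 24.93 pos [ 0.5112 -0.2039  0.1593] jaw 79.4 shift [-0.7  0.1 -1.6] turn -0.0 F [-4.7 -0.2 12.9] w 0.0306 j6 -19.0
```

```bash
python3 -m pendant '[[1,0.5,0,0,0],[1,0.5,0,0,0],[1,0.5,0,0,0],[1,0.5,0,0,0]]'; python3 -m pendant '[[1,0.3,0,0,0],[1,0.3,0,0,0],[1,0.3,0,0,0],[1,0.3,0,0,0]]' 
```

```text
t: 25.42
position: [0.5113, -0.2039, 0.159]
eef_rot: [-55.7, 89.8, -66.3]
wrist_force: [-5.1, 1.1, 14.5]
gripper_width: 0.0305
t: 25.92
position: [0.5113, -0.204, 0.1588]
eef_rot: [-53.6, 89.8, -64.2]
wrist_force: [-4.4, 1.7, 15.4]
gripper_width: 0.03
```

Strip 1 next.

```bash
python3 -m pendant '[[1,-4.4,0,0,0],[1,-4.4,-10,0,0],[1,-4.4,-22,0,0],[1,-4.4,-32,0,0],[1,-4.4,-32,0,0]]';  python3 -m pendant '[[1,0.8,0,0,0],[1,1.5,0,0,0],[1,2,0,0,0],[1,2.3,0,0,0],[1,2.3,0,0,0]]'; python3 - <<'E'
from h import *
go(J(0,-.064,.16),79.4)
E
```

```text
t: 26.55
position: [0.5047, -0.2353, 0.1615]
eef_rot: [-112.0, 89.9, -122.7]
wrist_force: [-2.9, 0.8, 4.1]
gripper_width: 0.0304
t: 27.18
position: [0.5054, -0.2337, 0.1603]
eef_rot: [-49.2, 89.9, -59.7]
wrist_force: [-2.9, 1.2, 9.9]
gripper_width: 0.0304
t 27.18 pos [ 0.5054 -0.2337  0.1603] jaw 79.4 shift [ 0.3 -1.5 -1.4] turn 0.0 F [-2.9  1.2  9.9] w 0.0304 j6 -22.0
```

```bash
python3 -m pendant '[[1,0.7,-2,0,0],[1,0.9,-2,0,0],[1,0.9,-2,0,0],[1,0.9,-2,0,0]]'; python3 -m pendant '[[1,0.4,0,0,0],[1,0.4,0,0,0],[1,0.4,0,0,0],[1,0.4,0,0,0]]' 
```

```text
t: 27.68
position: [0.5051, -0.2357, 0.1598]
eef_rot: [-42.2, 89.9, -52.8]
wrist_force: [-4.3, 1.0, 11.1]
gripper_width: 0.0305
t: 28.18
position: [0.5052, -0.2358, 0.1595]
eef_rot: [-39.8, 89.9, -50.3]
wrist_force: [-4.3, 1.5, 13.3]
gripper_width: 0.0305
```

```bash
python3 -m pendant '[[1,0.3,0,0,0],[1,0.3,0,0,0],[1,0.3,0,0,0],[1,0.3,0,0,0]]'; python3 -m pendant '[[1,0,6,0,0],[1,0.2,12,0,0],[1,0.3,18,0,0],[1,0.5,24,0,0],[1,0.6,30,0,0]]' 
```

```text
t: 28.68
position: [0.5053, -0.2359, 0.1594]
eef_rot: [-39.2, 89.9, -49.8]
wrist_force: [-4.3, 1.4, 13.1]
gripper_width: 0.0303
t: 29.3
position: [0.5112, -0.2065, 0.159]
eef_rot: [-36.0, 89.8, -46.6]
wrist_force: [-3.9, 1.6, 13.6]
gripper_width: 0.0303
```

```bash
python3 -m pendant '[[1,0.2,6,0,0],[1,0.3,12,0,0],[1,0.4,18,0,0],[1,0.5,24,0,0],[1,0.6,30,0,0]]';python3 -m pendant '[[1,0.1,6,0,0],[1,0.2,12,0,0],[1,0.3,18,0,0],[1,0.4,24,0,0],[1,0.5,30,0,0]]' 
```

```text
t: 29.92
position: [0.5171, -0.177, 0.1586]
eef_rot: [-23.7, 89.8, -34.3]
wrist_force: [-3.1, 0.6, 14.6]
gripper_width: 0.03
t: 30.55
position: [0.523, -0.1474, 0.1581]
eef_rot: [-15.0, 89.8, -25.6]
wrist_force: [-2.6, 0.8, 13.6]
gripper_width: 0.0301
```

```bash
python3 -m pendant '[[1,0.2,6,0,0],[1,0.3,12,0,0],[1,0.4,18,0,0],[1,0.5,24,0,0],[1,0.6,30,0,0]]';python3 -m pendant '[[1,0.2,6,0,0],[1,0.3,10,0,0],[1,0.4,10,0,0],[1,0.4,10,0,0]]' ; python3 - <<'E'
from h import *
for y in (-.064,0,.064): go(J(0,y,.16),79.4)
E
```

```text
t: 31.18
position: [0.5289, -0.1178, 0.1576]
eef_rot: [-8.5, 89.7, -19.1]
wrist_force: [-1.7, -0.4, 13.7]
gripper_width: 0.0301
t: 31.68
position: [0.5309, -0.1077, 0.1572]
eef_rot: [3.5, 89.7, -7.1]
wrist_force: [-1.1, 0.6, 14.2]
gripper_width: 0.0308
t 31.68 pos [ 0.5309 -0.1077  0.1572] jaw 79.4 shift [  -2.8 -130.    -3.4] turn 0.0 F [-1.1  0.6 14.2] w 0.0308 j6 -9.0
t 31.68 pos [ 0.5309 -0.1077  0.1572] jaw 79.4 shift [ -2.8 -66.   -3.4] turn 0.0 F [-1.1  0.6 14.2] w 0.0308 j6 -9.0
t 31.68 pos [ 0.5309 -0.1077  0.1572] jaw 79.4 shift [-2.8 -2.  -3.3] turn 0.0 F [-1.1  0.6 14.2] w 0.0308 j6 -9.0
```

Force stayed steady along the return pass, with a straight height profile. One more pass the other way at slightly higher force to be sure.

```bash
python3 -m pendant '[[1,0.4,0,0,0],[1,0.3,-6,0,0],[1,0.2,-12,0,0],[1,0.1,-18,0,0],[1,0,-24,0,0]]';python3 -m pendant '[[1,-0.1,-6,0,0],[1,-0.2,-12,0,0],[1,-0.3,-18,0,0],[1,-0.4,-24,0,0],[1,-0.5,-30,0,0]]' 
```

```text
t: 32.3
position: [0.5264, -0.1316, 0.1574]
eef_rot: [2.2, 89.7, -8.4]
wrist_force: [-1.6, 2.1, 15.2]
gripper_width: 0.0301
t: 32.92
position: [0.5207, -0.1612, 0.158]
eef_rot: [-2.3, 89.7, -12.8]
wrist_force: [-3.2, 1.0, 16.2]
gripper_width: 0.0301
```

```bash
python3 -m pendant '[[1,-0.1,-6,0,0],[1,-0.2,-12,0,0],[1,-0.3,-18,0,0],[1,-0.4,-24,0,0],[1,-0.5,-30,0,0]]';python3 -m pendant '[[1,-0.1,-6,0,0],[1,-0.2,-12,0,0],[1,-0.3,-18,0,0],[1,-0.4,-24,0,0],[1,-0.5,-30,0,0]]' 
```

```text
t: 33.55
position: [0.515, -0.1907, 0.1584]
eef_rot: [-6.1, 89.7, -16.7]
wrist_force: [-3.1, 1.2, 15.7]
gripper_width: 0.0304
t: 34.17
position: [0.5093, -0.2202, 0.1588]
eef_rot: [-9.1, 89.8, -19.6]
wrist_force: [-2.5, 2.3, 16.3]
gripper_width: 0.0306
```

```bash
python3 -m pendant '[[1,-0.1,-6,0,0],[1,-0.2,-12,0,0],[1,-0.2,-16,0,0],[1,-0.2,-16,0,0],[1,-0.2,-16,0,0]]';python3 -m pendant '[[1,-10,0,0,0],[1,-40,0,0,0],[1,-80,0,0,0],[1,-95,0,0,0]]'; python3 - <<'E'
from h import *
q=capture("scene"); save(q,"s12",(150,120,410,260),3); q=capture("side"); save(q,"s12b",(300,150,440,250),5)
go([.5101,.1961,.250],95.9)
E
```

```text
t: 34.8
position: [0.5062, -0.2365, 0.1591]
eef_rot: [-29.8, 89.7, -40.4]
wrist_force: [-3.6, 1.3, 15.7]
gripper_width: 0.0304
t: 35.3
position: [0.5055, -0.2356, 0.2527]
eef_rot: [-9.1, 89.9, -19.7]
wrist_force: [0.6, 0.2, -6.6]
gripper_width: 0.0302
t 35.4 pos [ 0.5055 -0.2357  0.2522] jaw 79.4 shift [  1.9 425.3 -74.7] turn -16.5 F [ 0.3 -1.  -7.7] w 0.0301 j6 -22.0
```

View pics/s12.png

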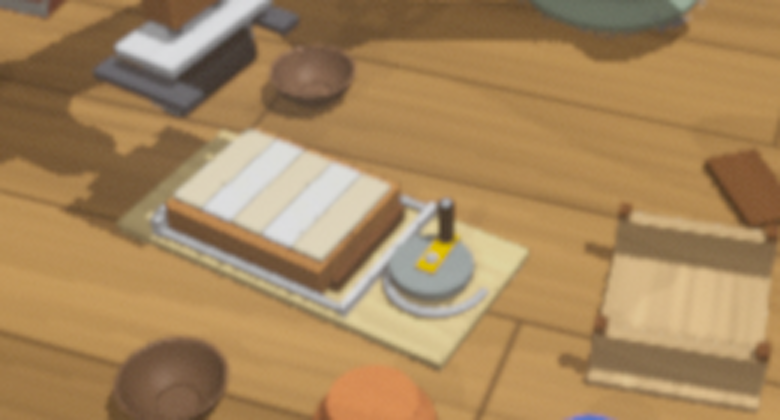

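View pics/s12b.png

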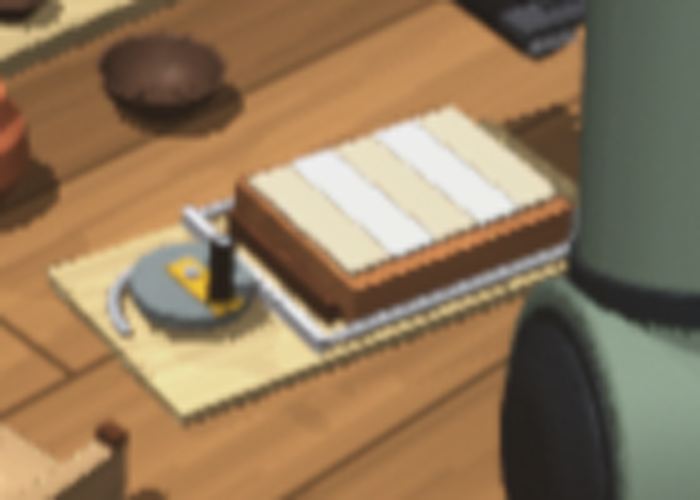

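Both views show five evenly seated strips and the pin still over at jig −x. Returning the roller.

```bash
python3 -m pendant '[[1,0,50,-9,-2],[1,0,105,-18,-5],[1,0,160,-28,-8],[1,0,215,-38,-12],[1,0,270,-47,-16.5]]'; python3 -m pendant '[[1,0,0,0,0]]'; python3 - <<'E'
from h import *
go([.5101,.1961,.250],95.9)
E
```

```text
t: 36.02
position: [0.5067, 0.0404, 0.2495]
eef_rot: [168.0, 89.8, 174.0]
wrist_force: [0.6, -0.1, -5.8]
gripper_width: 0.03
t: 36.15
position: [0.5066, 0.0425, 0.2496]
eef_rot: [148.4, 89.8, 154.7]
wrist_force: [-0.4, -1.0, -6.1]
gripper_width: 0.0304
t 36.15 pos [0.5066 0.0425 0.2496] jaw 96.3 shift [ -0.2 152.3  20.3] turn 0.4 F [-0.4 -1.  -6.1] w 0.0304 j6 -10.0
```

```bash
python3 -m pendant '[[1,0,40,5,0.4],[1,0,85,11,0.4],[1,0,125,17,0.4],[1,0,152,20.3,0.4],[1,0,152,20.3,0.4]]'; python3 -m pendant '[[1,0,0,0,0]]'; python3 - <<'E'
from h import *
go([.5101,.1961,.250],95.9)
p=capture("wrist"); save(p,"w13"); q=capture("scene"); save(q,"s13",(330,140,470,270),5)
E
```

```text
t: 36.78
position: [0.5119, 0.1927, 0.2496]
eef_rot: [-174.5, 89.8, -168.8]
wrist_force: [-0.2, -1.1, -5.6]
gripper_width: 0.0303
t: 36.9
position: [0.5121, 0.1908, 0.2503]
eef_rot: [-157.7, 89.8, -152.3]
wrist_force: [0.1, -0.3, -5.2]
gripper_width: 0.0303
t 36.9 pos [0.5121 0.1908 0.2503] jaw 95.5 shift [ 0.3  5.5 -1.5] turn -0.4 F [ 0.1 -0.3 -5.2] w 0.0303 j6 7.0
```

View pics/w13.png

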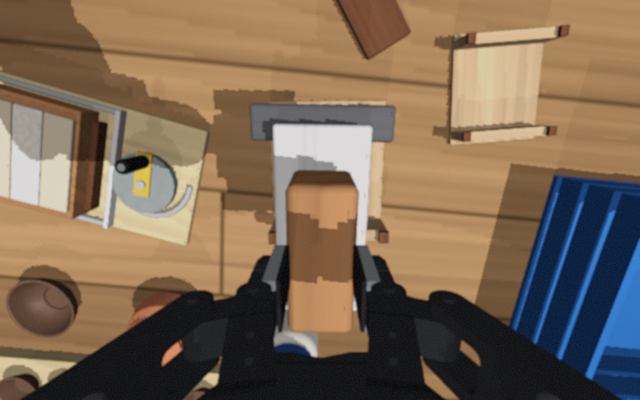

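View pics/s13.png

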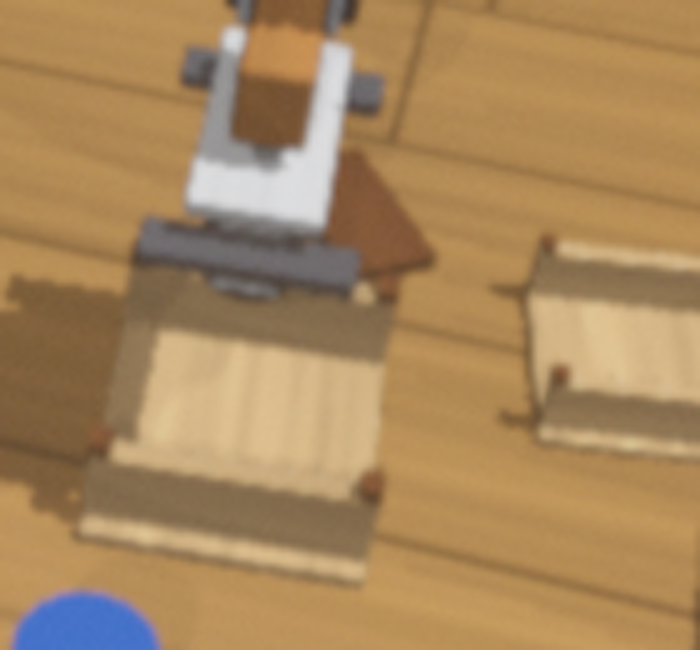

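```bash
python3 -m pendant '[[1,20,4,-1.5,-0.4],[1,45,4,-1.5,-0.4],[1,60,4,-1.5,-0.4],[1,70,4,-1.5,-0.4],[1,70,4,-1.5,-0.4]]'; python3 -m pendant '[[1,0,0,0,0]]'; python3 - <<'E'
from h import *
go([.5101,.1961,.124],95.9)
E
```

```text
t: 37.62
position: [0.5107, 0.1953, 0.1815]
eef_rot: [-170.2, 89.9, -164.3]
wrist_force: [-0.4, -0.4, -6.1]
gripper_width: 0.0305
t: 37.75
position: [0.5115, 0.1957, 0.1826]
eef_rot: [7.2, 89.9, 13.1]
wrist_force: [0.2, 0.1, -5.7]
gripper_width: 0.0303
t 37.75 pos [0.5115 0.1957 0.1826] jaw 95.9 shift [58.6  0.5 -1.4] turn 0.0 F [ 0.2  0.1 -5.7] w 0.0303 j6 7.0
```

```bash
python3 -m pendant '[[1,20,0.5,-1.4,0],[1,35,0.5,-1.4,0],[1,45,0.5,-1.4,0],[1,52,0.5,-1.4,0],[1,53,0.5,-1.4,0]]'; python3 -m pendant '[[1,1.5,0,0,0],[1,3,0,0,0],[1,4.5,0,0,0],[1,4.5,0,0,0]]'; python3 - <<'E'
from h import *
go([.5101,.1961,.124],95.9)
q=capture("scene"); save(q,"s14",(330,140,470,270),5)
E
```

```text
t: 38.38
position: [0.5093, 0.196, 0.1285]
eef_rot: [-171.8, 90.0, -165.9]
wrist_force: [0.1, -0.8, -5.3]
gripper_width: 0.0306
t: 38.88
position: [0.5096, 0.1961, 0.1246]
eef_rot: [11.8, 90.0, 17.7]
wrist_force: [0.2, 0.5, -5.0]
gripper_width: 0.0305
t 38.88 pos [0.5096 0.1961 0.1246] jaw 95.9 shift [ 0.6 -0.   0.5] turn 0.0 F [ 0.2  0.5 -5. ] w 0.0305 j6 7.0
```

View pics/s14.png

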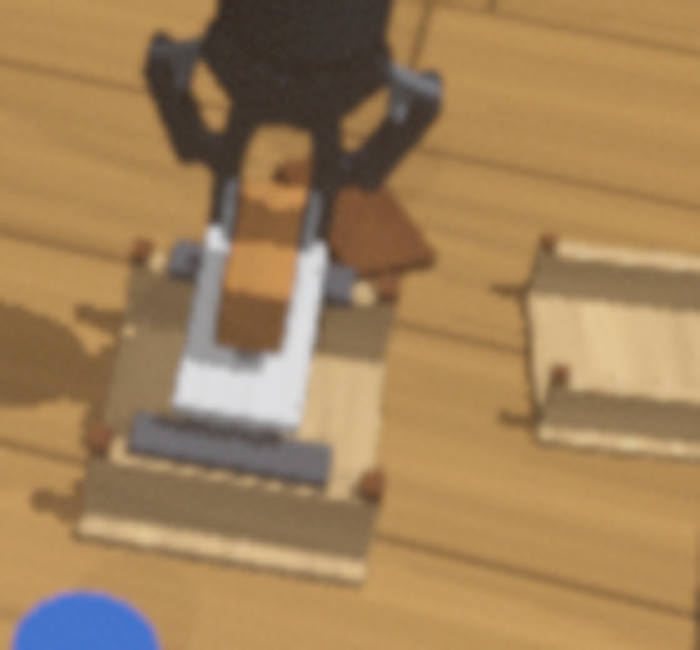

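The roller is between the end lips and over the rails, not yet resting on them. Lower until contact.

```bash
python3 -m pendant '[[1,1,0,0,0],[1,2,0,0,0],[1,2,0,0,0]]'; python3 -m pendant '[[1,0.7,0,0,0],[1,1,0,0,0],[1,1,0,0,0]]'
```

```text
t: 39.3
position: [0.5097, 0.1961, 0.1233]
eef_rot: [8.0, 89.9, 13.9]
wrist_force: [-3.5, -0.1, 5.7]
gripper_width: 0.0301
t: 39.67
position: [0.5097, 0.1961, 0.1228]
eef_rot: [4.6, 89.9, 10.5]
wrist_force: [-4.9, -2.0, 8.6]
gripper_width: 0.0301
```

Seated on the rails (upward force). Back off slightly, then release and lift.

```bash
python3 -m pendant '[[1,-1,0,0,0],[0.3,-1.3,0,0,0],[-0.2,-1.3,0,0,0],[-0.6,-1.3,0,0,0],[-1,-1.3,0,0,0]]'; python3 -m pendant '[[-1,0,0,0,0],[-1,-8,0,0,0],[-1,-30,0,0,0],[-1,-70,0,0,0],[-1,-110,0,0,0]]'; python3 - <<'E'
from h import *
go([.5101,.1961,.250],95.9)
p=capture("wrist"); save(p,"w15"); q=capture("side"); save(q,"s15",(210,160,430,350),3); r=capture("scene"); save(r,"s15b")
for c in (p,q,r):
  for k in ["roller","crank_top"]:
    for o in spot_point(c,k)[:1]: print(k,round(o["confidence"],2),w(c,o["xyz"]))
E
```

```text
t: 40.3
position: [0.5097, 0.196, 0.1225]
eef_rot: [13.2, 90.0, 19.1]
wrist_force: [-0.3, 0.2, 0.3]
gripper_width: 0.0827
t: 40.92
position: [0.5093, 0.196, 0.2342]
eef_rot: [57.3, 90.0, 63.2]
wrist_force: [-0.4, 0.6, 0.2]
gripper_width: 0.0856
t 40.92 pos [0.5093 0.196  0.2342] jaw 95.9 shift [-15.8   0.1   0.8] turn 0.0 F [-0.4  0.6  0.2] w 0.0856 j6 7.0
roller 0.95 [0.5052 0.1936 0.0112]
crank_top 0.7 [ 0.5154 -0.0176  0.082 ]
roller 0.72 [0.5116 0.1956 0.0138]
crank_top 0.87 [ 0.5171 -0.0154  0.0821]
roller 0.96 [0.5092 0.1991 0.0106]
crank_top 0.96 [ 0.5162 -0.0144  0.0852]
```

View pics/w15.png

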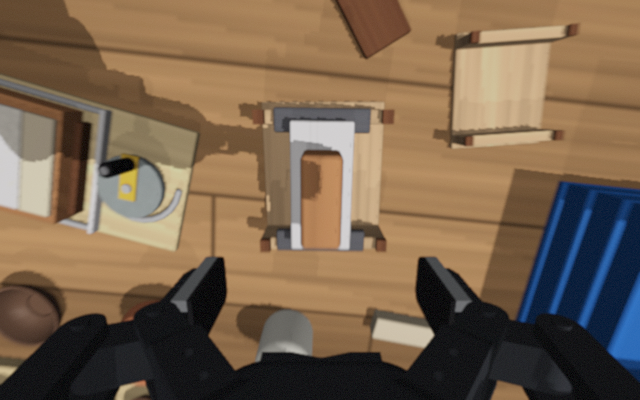

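View pics/s15.png

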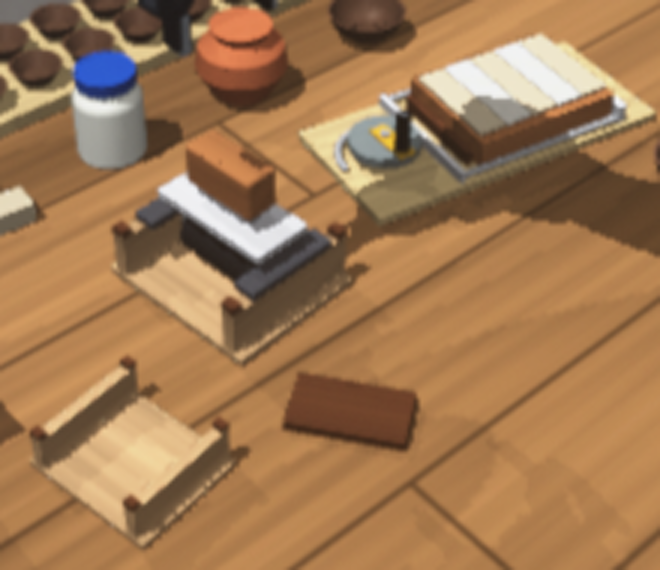

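View pics/s15b.png

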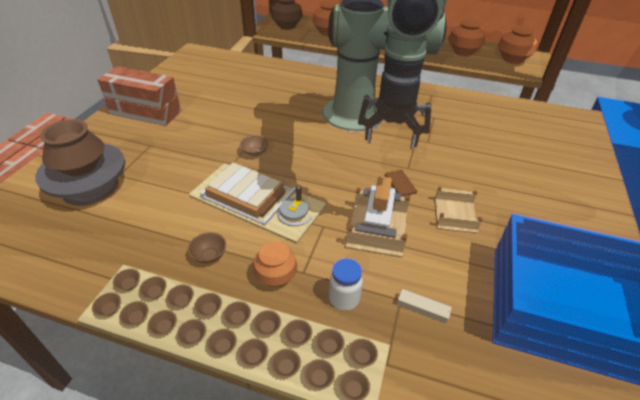

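```bash
python3 -c "
from rig import *
print(job_done())"
```

```text
the job is handed in; nothing more can be done
None
```

I finished the job and handed it in at about 41 s; no verdict was reported.

**Cam:** I turned it by its crank pin to about 3.15 rad. The final pictures put the pin on the jig −x side, past the 2.95 rad lock.

**Strips:** I pressed each strip in turn, lifting the roller a little between strips. Then I rolled one pass each way over all five at about 20–22 N, taken from the wrist force plus the roller's weight. No reading went above that. Roller height followed a straight slope of about 1.7 mm per 100 mm with no steps. Strip 5 sank 5.8 mm in all, about what 3 mm of strip travel plus the spring would give. Depth comes only from those readings and the pictures, as the strip joints can't be read directly.

**Roller:** It is back in the 140 x 170 mm rest, released. The last checks put it within about 5 mm of where it first sat, upright, with the open gripper well clear and no force on the wrist. The three cameras differed by up to 6 mm on its position.

**Other things:** The bystanders look unmoved in the last pictures. No check failed.

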